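Slide a drawer front onto the drying bar and set the fan

ROBOT

A 6-joint arm with a two-finger parallel gripper is mounted at the origin on the work surface. World frame = base frame: x ahead of the robot, y to its left, z up, the work surface at z = 0. Lengths are in m, angles in rad, forces in N, time in s.
With the tool pointing down it reaches from about 0.325 to 0.9 m from the base axis. Payload 6.1 kg.
Tool frame: the origin (TCP) lies at the very end of the fingers, on their centre line; the grasp point (between the pads) lies 19 mm behind it; z points along the fingers, y is the line along which they close (so a half turn about z gives the same grasp; the last joint's range is limited). The gripper opens to 87 mm and grips with 3 to 60 N. Pads are 19 mm wide; open, the fingers measure 117 mm over their backs; the gripper's body (75 mm by 190 mm) begins 51 mm behind the grasp point.
Start: joints at [-1.334, 0.22, 1.526, -0, 1.395, -0.126], TCP at [0.222, -0.584, 0.194] pointing down, gripper open.
Joint ranges: [-2.98, 2.98], [-0.91, 2.08], [0.09, 2.57], [-1.24, 4.39], [0.2, 2.65], [-2.68, 2.68]. Speed limits (rad/s): [2.57, 2.57, 3.01, 3.14, 3.14, 3.14].

INTERFACE

Orientations are given as a unit quaternion [x, y, z, w].
In Python, from station import * gives the robot as it stands. The module is installed in compiled form; this text tells all that it offers.
- The arm moves only by the tool move_arm, never from a script. Its argument "increments" is a list that holds one entry, the list of rows, each a list of 5 numbers: the shift along the tool's x, y, z normalised to -1 to 1, where 1 is 150 mm, then the turn about the tool's z normalised to -1 to 1, where 1 is 2 rad, then the finger opening in mm, from 0 to 87. A call has 1 to 5 rows; each row shifts and turns the commanded pose from where the row before left it, along the tool's axes as they then stand; what a row does not reach is not made up. A row lasts 1/10 s, in which the tool goes at most 50 mm and 8.59 degrees, less where a joint would pass 70% of its speed; a pose out of reach is approached as far as the arm can. A call with a number of a shift or a turn outside -1 to 1 is refused whole. A call with a gripper value outside its range is refused whole. The fingers move at their own pace and stop on an object; the grip force is fixed at half the most. Time passes only in rows, so rows that do not move let the fingers close. It gives the time, the measured TCP pose, the force, the opening and the grip force at its end, in the units of the state.
- get_obs(): the state, without advancing time (a new reading comes with each control period).
- read_camera(name): name is "side" or "top"; returns (picture, depth): 480x640x3 uint8, red, green, blue; 480x640 float32, m along the optical axis (not along the pixel's ray), 0 where there is no reading.
- camera_model(name): a dict with "fx", "fy", "cx", "cy" (pixels), "k1" (the pictures are not rectified: a ray, as slopes to the right and down, at radius r is drawn at 1 + k1 r^2 times it, then the intrinsics apply), "world_from_camera" (4x4, takes a point from camera to world coordinates). Camera axes: x right, y down, z forward; pixel columns grow to the right and rows downward; lengths in m; the calibration is good to about 2 mm. A picture is of the moment at which its call begins. camera_model takes no time and is no camera call.
- close_job(): hands the job in; it is judged then, once.
The state is a dict: "clock": time; "q": joint angles; "joint_vel": joint speeds; "joint_efforts": joint torques, N m; "position": TCP position; "ee_rot": TCP orientation; "force": force on the tool from outside, world axes, zero at the start; "moment": the same for the moment, N m; "grip_width": finger opening in m; "gripper_force": force on a finger pad.
Only numpy, scipy, OpenCV 4.12 (cv2) and the standard library are available. Lean on these libraries where they do the work, as an engineer would, in place of code of your own. Each camera call takes 0.05 s, during which the arm holds its last target. There are 200 camera calls.

TASK

Put the sanding block that lies on the drying bar flat into the blue tray. Then slide the drawer front along the deck and across the gap, never lifting it, until it rests on the narrow bar alone, level, square to it and centred on it. Last, set the fan's lever to the green 60 degree mark; leave the tins and everything else on the bench undisturbed.

Things in the scene. Friction and masses are not known exactly. Their poses are not given: they have to be found in the camera images.
- station: Drying station, fixed to the bench: a grey deck and a narrow dark steel bar on a plywood base 130 x 420 x 12 mm, with an open gap of 78 mm between deck and bar; beyond the bar there is only the bench. Origin: on the bench under the middle of the bar; z up; +y is the direction in which work is slid, from deck to bar; the deck lies at y -343 to -103 mm.
- bar_top (a point): Middle of the bar's top face, 58.5 mm above the bench (1.5 mm lower than the deck); axes as the station's. The bar measures 140 (x) x 50 (y) mm, 18.5 mm thick, edges rounded.
- deck_top (a point): Middle of the deck's top face, 60 mm above the bench, 223 mm before the bar's middle; axes as the station's. The deck measures 180 (x) x 240 (y) x 16 mm and overhangs its supports.
- panel: Drawer front, loose: white-painted wood with a bare wooden field, 110 (its x) x 180 (its y) x 18 mm, about 0.22 kg, lying flat on the deck. Origin: centre of its underside; its centre of mass is 9 mm above. Its y axis lies roughly along the station's y at the start.
- sander: Sanding block, loose: cork over a red sole, 110 (its x) x 50 (its y) x 35 mm high, about 0.12 kg. Lies on the bar at the start, its length roughly along the bar. Origin: centre of its underside.
- tray: Shallow blue open tray, fixed on the bench: 180 (its x) x 140 (its y) x 28 mm outside, walls and floor 5 mm. Origin: centre of its underside.
- fanbox: Control box of the drying fan, fixed: black, 130 (its x) x 70 (its y) x 60 mm high, with a lever on top between two half-round scales (36 mm high) that carry a white mark every 20 degrees from 0 to 80, the one at 60 broad and green. Origin: centre of its underside. The lever swings in the box's x-z plane, over its middle.
- lever (a joint): Angle of the fan's lever in rad, 0 to 1.396 (0 to 80 degrees). At 0 it leans 40 degrees from upright towards the box's -x, at 40 degrees (0.698) it is upright, at 60 degrees (1.047) it leans 20 degrees towards the box's +x. Stiff (about 2 N at the knob): it stays where it is left.
- lever_pivot (a point): The lever's axis, in the middle of the box's top face, 60 mm above the bench; the axis runs along the box's y.
- lever_tip (a point): Centre of the lever's orange knob, 80 mm from the axis: a cylinder 20 mm in diameter, 26 mm long along the box's y.
- tin_near: Bystander: paint tin with a green label, 72 mm in diameter, 95 mm high, standing on the bench beside the gap on the station's -x side. Origin: centre of its underside.
- tin_far: Bystander: paint tin with an orange label, same size, on the station's +x side of the gap. Origin: centre of its underside.
- brush: Bystander: paint brush lying on the bench, about 200 mm long along its x.
- tape: Bystander: roll of yellow tape lying flat, 100 mm in diameter, 24 mm high.
- hammer: Bystander: hammer lying on the bench, about 280 mm long along its x.
- bottle: Bystander: white bottle, 64 mm in diameter, 170 mm high.
- jar: Bystander: amber jar, 72 mm in diameter, 90 mm high.

How it is judged:
By the outcome, as a careful person would: the job done as asked, in the order asked, and still so for the second after the job is handed in, with the robot touching nothing.
It also fails if it takes over 72 s, if anything falls off the work surface, if the arm or the gripper's body presses on something with over 40 N, if the wrist force passes 120 N, or if a joint passes its speed limit or range.

## Working session

There is one attempt and no reset: what is moved stays moved. The work goes in short steps, Python scripts to look and compute and a tool call to move; the robot and the scene stay as the last step left them, time stands still between calls to the robot, and variables do not carry over. Pictures are saved under pics/ and viewed, at most 10 in all, crops included, and the job is handed in when it is done.

Besides the shell and the picture viewer there is one more tool, called as name(argument=value, ...) on one line, values as JSON. move_arm: Moves the arm, as the interface text tells. Scaled input: -1 to 1 covers 150 mm each way for a shift and 2 rad each way for a turn. Its arguments: {"type":"object","properties":{"increments":{"type":"array"}},"required":["increments"]}

```bash
mkdir -p pics; ls
python3 - <<'E'
from station import *
import cv2,numpy as np
for n in("top","side"):
    p,d=read_camera(n); cv2.imwrite(f"pics/{n}0.png",p[:,:,::-1]); np.save(f"pics/{n}0.npy",d)
    m=camera_model(n); print(n,{k:(np.round(v,4).tolist()) for k,v in m.items()})
o=get_obs(); print({k:np.round(v,4).tolist() for k,v in o.items()})
E
```

```text
pics
top {'fx': 526.327, 'fy': 526.327, 'cx': 312.6082, 'cy': 232.1415, 'k1': 0.0128, 'world_from_camera': [[0.0112, -0.9946, 0.1032, 0.4036], [-0.9999, -0.0103, 0.0086, -0.0977], [-0.0075, -0.1033, -0.9946, 1.4159], [0.0, 0.0, 0.0, 1.0]]}
side {'fx': 487.8046, 'fy': 487.8046, 'cx': 319.9099, 'cy': 243.9071, 'k1': -0.0657, 'world_from_camera': [[-0.997, -0.0302, 0.072, 0.4293], [-0.0756, 0.6024, -0.7946, 0.9533], [-0.0194, -0.7977, -0.6028, 0.8915], [0.0, 0.0, 0.0, 1.0]]}
{'clock': 0.1, 'q': [-1.3341, 0.2211, 1.5275, -0.0, 1.3947, -0.1261], 'joint_vel': [-0.0001, -0.0009, -0.001, -0.0008, -0.0008, 0.0017], 'joint_efforts': [0.002, -49.5941, -38.852, 0.0703, 0.0515, -0.0], 'position': [0.2217, -0.5837, 0.1933], 'ee_rot': [0.9836, 0.1804, -0.0001, -0.0009], 'force': [1.0352, 0.9987, 0.7845], 'moment': [-0.0164, -0.0514, -0.0155], 'gripper_force': 0.0, 'grip_width': 0.0872}
```

View pics/top0.png

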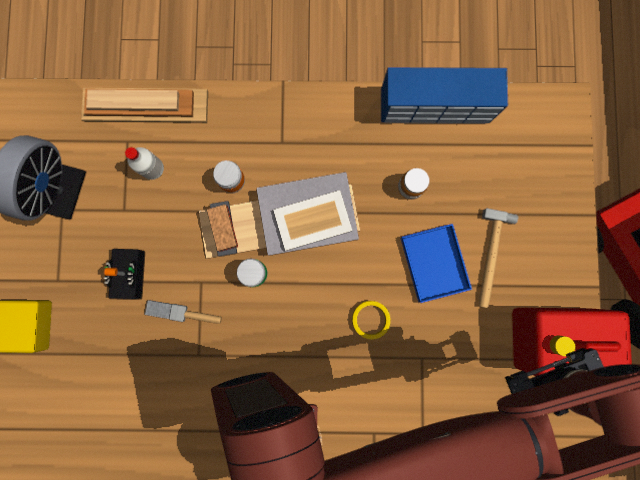

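View pics/side0.png

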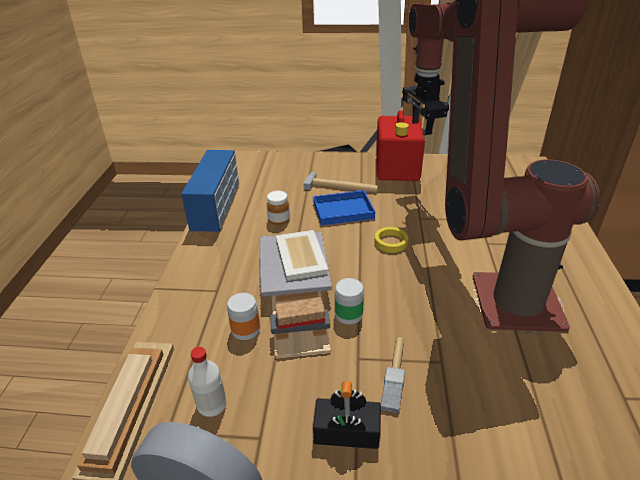

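The top view shows the sander on the bar at about (221,228), the panel on the deck at (313,220), the tray at (435,263), and the fan box at (126,274) with its knob at about (110,272). In the side view the knob is at (347,388). Next I'll measure with depth and enlarged crops.

```bash
cat > h.py <<'E'
import cv2,numpy as np
from station import *
def rays(n,uv):
    m=camera_model(n); uv=np.asarray(uv,float).reshape(-1,2)
    K=np.array([[m['fx'],0,m['cx']],[0,m['fy'],m['cy']],[0,0,1]])
    s=cv2.undistortPoints(uv.reshape(-1,1,2),K,np.array([m['k1'],0,0,0,0.]),None,None).reshape(-1,2)
    return np.c_[s,np.ones(len(s))],np.array(m['world_from_camera'])
def onz(n,uv,z):
    s,T=rays(n,uv); d=s@T[:3,:3].T; o=T[:3,3]
    return o+d*((z-o[2])/d[:,2])[:,None]
def cloud(n,d):
    v,u=np.mgrid[:480,:640]; s,T=rays(n,np.c_[u.ravel(),v.ravel()])
    return ((s*d.ravel()[:,None])@T[:3,:3].T+T[:3,3]).reshape(480,640,3)
def rect(P,box,zr,mask=None):
    # box in pixels u0,v0,u1,v1 ; min area rect of points in z range, mm
    u0,v0,u1,v1=box; q=P[v0:v1,u0:u1]; s=(q[...,2]>zr[0])&(q[...,2]<zr[1])
    if mask is not None: s&=mask[v0:v1,u0:u1]
    s=cv2.morphologyEx(s.astype(np.uint8),cv2.MORPH_OPEN,np.ones((3,3)))>0
    x=q[s]; r=cv2.minAreaRect((x[:,:2]*1000).astype(np.float32))
    return np.round(r[0],1),np.round(r[1],1),round(r[2],2),len(x),np.round(np.median(x[:,2])*1000,1)
E
python3 - <<'E'
from h import *
d=np.load('pics/top0.npy'); P=cloud('top',d)
print('sander',rect(P,(190,190,245,265),(.085,.10)))
print('panel',rect(P,(245,165,370,260),(.072,.09)))
print('deck+panel',rect(P,(245,165,370,260),(.052,.09)))
print('base',rect(P,(190,165,370,270),(.006,.10)))
print('tray',rect(P,(390,215,480,310),(.015,.04)))
print('fan',rect(P,(95,240,155,305),(.050,.066)))
print('tins',rect(P,(205,150,250,195),(.085,.11)),rect(P,(232,255,270,290),(.085,.11)))
for y in range(262,285,3): print(y,np.round(P[y,98:125:3,2]*1000).astype(int))
im=cv2.imread('pics/top0.png')
cv2.imwrite('pics/crop1.png',cv2.resize(im[160:270,190:370],None,fx=4.4,fy=4.4,interpolation=cv2.INTER_CUBIC))
s=cv2.imread('pics/side0.png')
a=cv2.resize(s[370:460,300:395],None,fx=4,fy=4,interpolation=cv2.INTER_CUBIC)
b=cv2.resize(im[235:310,90:160],None,fx=4.8,fy=4.8,interpolation=cv2.INTER_CUBIC)
c=np.zeros((360,730,3),np.uint8); c[:,:380]=a; c[:360,384:384+336]=b
cv2.imwrite('pics/crop2.png',c)
E
```

```text
sander (array([526.6, 136.9]), array([163.6,  55.3]), 20.3, 859, np.float64(92.9))
panel (array([573.7, -84.8]), array([110.5, 179.6]), 17.22, 2791, np.float64(77.7))
deck+panel (array([593.8, -70.3]), array([180.6, 240. ]), 10.79, 6273, np.float64(64.3))
base (array([575.2,   5.6]), array([432.1, 265.3]), 88.06, 10206, np.float64(62.6))
tray (array([ 473.6, -410.7]), array([172.1, 141.7]), 15.08, 261, np.float64(25.3))
fan (array([431.8, 398.8]), array([ 69.8, 129.5]), 88.77, 1092, np.float64(59.5))
tins (array([690.8, 137.4]), array([64.4, 65.4]), 75.4, 522, np.float64(93.9)) (array([437.7,  69.9]), array([62.9, 64.9]), 0.81, 552, np.float64(94.1))
262 [ 0  5  2  0 76 58 63 59 56]
265 [-4  4  1 86 78 63 64 64 59]
268 [ -1   3   4 146 141 146 143  64  61]
271 [ -4  -2   4 146 152 147 136  60  63]
274 [  -1    4 1416  152  148  151  141   98   76]
277 [ 3  0 -3 95 74 60 59 60 61]
280 [-2  3  1 90 67 59 55 59 57]
283 [ 1 -4  0 85 66 61 61 64 56]
```

View pics/crop1.png

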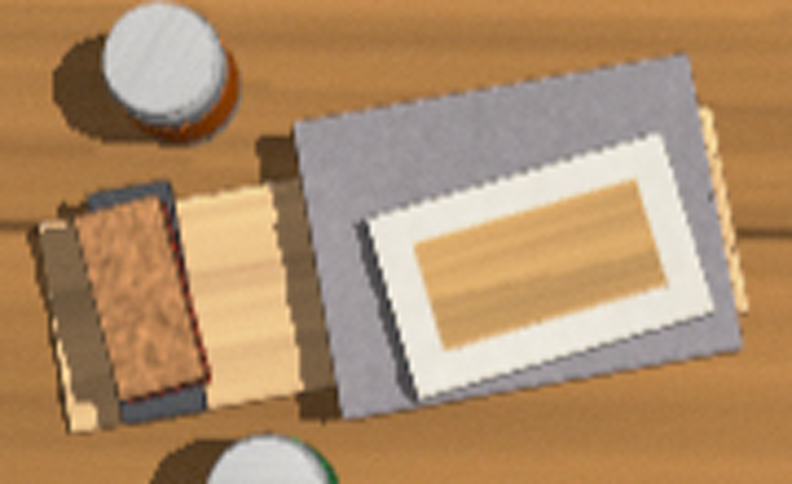

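View pics/crop2.png

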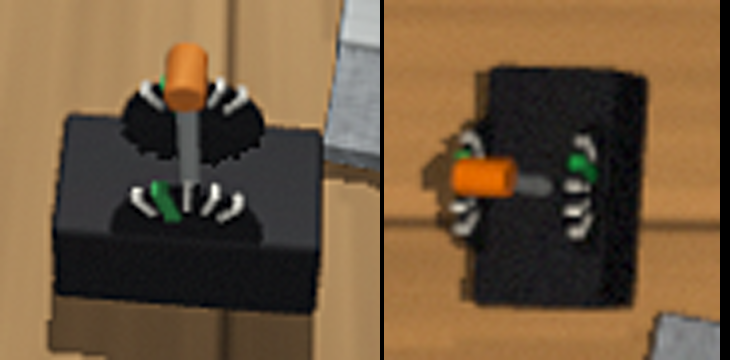

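The crops show the station yawed about 11°, with the panel yawed a further 6°. The lever is near upright, its knob at about (111,272) in the top picture. The green mark is on the +x (image-up) side of the box. Next I'll refine the poses.

Run:
```python
from h import *
d=np.load('pics/top0.npy'); P=cloud('top',d)*1000
im=cv2.imread('pics/top0.png').astype(int)
def R(s):
    r=cv2.minAreaRect(P[s][:,:2].astype(np.float32)); return np.round(r[0],1),np.round(r[1],1),round(r[2],2),s.sum()
th=np.radians(10.79);ex=np.array([np.cos(th),np.sin(th)]);ey=np.array([-ex[1],ex[0]]);o=np.array([552.1,148.7])
q=P[...,:2]-o; S=np.stack([q@ex,q@ey],-1)
near=(abs(S[...,0])<78)&(abs(S[...,1])<45)
s=near&(P[...,2]>80); print('sander',R(s),'med S',np.median(S[s],0))
s=near&(P[...,2]>48); print('bar+sander',R(s))
s=near&(P[...,2]>48)&(P[...,2]<66)&(abs(S[...,0])>58); print('bar ends S range',np.percentile(S[s],[1,50,99],axis=0).round(1).tolist())
blue=(im[...,0]>90)&(im[...,0]>2*im[...,2])
b=np.zeros_like(blue); b[215:310,390:480]=1; print('tray',R(b&blue&(P[...,2]<40)&(P[...,2]>-5)))
org=(im[...,2]>180)&(im[...,0]<60); b[:]=0; b[255:290,95:125]=1; s=b&org&(P[...,2]>110)
v,u=np.nonzero(s); print('knob top px',u.mean(),v.mean(),np.median(P[s],0).round(1),P[s].min(0),P[s].max(0))
ps=np.load('pics/side0.npy'); Q=cloud('side',ps)*1000; i2=cv2.imread('pics/side0.png').astype(int)
o2=(i2[...,2]>150)&(i2[...,0]<70)&(i2[...,2]>1.5*i2[...,1]); b[:]=0; b[375:405,335:360]=1; s=b&o2&(Q[...,2]>110)&(Q[...,2]<180)
v,u=np.nonzero(s); print('side knob',u.mean(),v.mean(),np.median(Q[s],0).round(1),np.percentile(Q[s],[3,97],axis=0).round(1).tolist())
# side cloud checks of deck and panel
dk=(Q[...,2]>70)&(Q[...,2]<85)&(abs(Q[...,0]-574)<130)&(abs(Q[...,1]+85)<130); print('panel side',R(dk))
bx=(abs(Q[...,0]-432)<90)&(abs(Q[...,1]-399)<60)&(Q[...,2]>52)&(Q[...,2]<66); print('fan side',R(bx))
bx=(abs(P[...,0]-432)<90)&(abs(P[...,1]-399)<60)&(P[...,2]>52)&(P[...,2]<66); print('fan top',R(bx))
sd=(abs(Q[...,0]-552)<80)&(abs(Q[...,1]-149)<60)&(Q[...,2]>85)&(Q[...,2]<103); print('sander side',R(sd))
```

```text
sander (array([550.5, 145.8]), array([110. ,  50.4]), 15.86, np.int64(880)) med S [-2.59435238 -3.55389381]
bar+sander (array([552.8, 146.1]), array([140.4,  57. ]), 11.75, np.int64(1139))
bar ends S range [[-69.6, -25.5], [-59.1, -0.8], [69.4, 23.7]]
tray (array([ 471.8, -411.7]), array([180.6, 140.5]), 15.6, np.int64(3366))
knob top px 109.57627118644068 271.45762711864404 [435.9 399.6 149. ] [428.7842496  386.60191984 140.53635662] [441.14349214 412.2092309  155.66580754]
side knob 346.3240740740741 386.6666666666667 [437.4 402.2 147.8] [[428.7, 390.3, 143.8], [445.2, 414.0, 151.1]]
panel side (array([474.4, -60.6]), array([156.7, 112.5]), 16.41, np.int64(1759))
fan side (array([ 214.1, -180.2]), array([379.8, 172.6]), 0.23, np.int64(1765))
fan top (array([431.6, 399.5]), array([ 72.2, 129. ]), 89.9, np.int64(1116))
sander side (array([348.4, -49.7]), array([ 72.8, 127.1]), 19.13, np.int64(838))
```

```bash
cat >> h.py <<'E'
def plan(*targets):
    """targets: (x,y,z mm, tool-x yaw deg); prints turn (deg/unit) then total shift in tool axes mm and units"""
    from scipy.spatial.transform import Rotation as Ro
    o=get_obs(); p=np.array(o['position'])*1000; M=Ro.from_quat(o['ee_rot']).as_matrix()
    yaw=np.degrees(np.arctan2(M[1,0],M[0,0])); 
    print('t',round(float(o['clock']),2),'pos',p.round(1),'yaw',round(yaw,2),'tilt',M[:,2].round(4),'grip',round(float(o['grip_width'])*1000,1),'F',np.round(o['force'],1),'gf',round(float(o['gripper_force']),1))
    for x,y,z,w in targets:
        turn=yaw-w; a=np.radians(w); d=np.array([x,y,z])-p
        t=np.array([d[0]*np.cos(a)+d[1]*np.sin(a), d[0]*np.sin(a)-d[1]*np.cos(a), -d[2]])
        print('turn',round(turn,2),'u',round(np.radians(turn)/2,4),'shift mm',t.round(1),'u',(t/150).round(4),'rows',round(np.linalg.norm(t)/50,2))
        p=np.array([x,y,z],float); yaw=w
E
python3 -c "
from h import *
plan((550.5,145.8,193,15.86),(550.5,145.8,68,15.86))"
```

```text
t 0.1 pos [ 221.7 -583.7  193.3] yaw 20.79 tilt [-4.0e-04  1.7e-03 -1.0e+00] grip 87.2 F [1.  1.  0.8] gf 0.0
turn 4.93 u 0.043 shift mm [ 5.157e+02 -6.119e+02  3.000e-01] u [ 3.4380e+00 -4.0792e+00  2.3000e-03] rows 16.0
turn 0.0 u 0.0 shift mm [  0.   0. 125.] u [0.     0.     0.8333] rows 2.5
```

move_arm(increments=[[[0, 0, 0, 0.043, 87], [0.2, -0.24, 0, 0, 87], [0.2, -0.24, 0, 0, 87], [0.2, -0.24, 0, 0, 87], [0.2, -0.24, 0, 0, 87]]])

```text
clock: 0.6
position: [0.2981, -0.4111, 0.1937]
ee_rot: [0.99, 0.138, -0.0, -0.0]
force: [1.4, -0.4, 1.4]
grip_width: 0.0873
gripper_force: 0.0
```

move_arm(increments=[[[0.2, -0.24, 0, 0, 87], [0.2, -0.24, 0, 0, 87], [0.2, -0.24, 0, 0, 87], [0.2, -0.24, 0, 0, 87], [0.2, -0.24, 0, 0, 87]]])

```text
clock: 1.1
position: [0.3932, -0.1969, 0.1941]
ee_rot: [0.99, 0.138, 0.0, -0.0]
force: [-0.4, -0.7, -0.3]
grip_width: 0.0872
gripper_force: 0.0
```

move_arm(increments=[[[0.2, -0.24, 0, 0, 87], [0.2, -0.24, 0, 0, 87], [0.2, -0.24, 0, 0, 87], [0.2, -0.24, 0, 0, 87], [0.2, -0.24, 0, 0, 87]]])

```text
clock: 1.6
position: [0.4883, 0.0173, 0.1941]
ee_rot: [0.99, 0.138, -0.0, 0.0]
force: [0.8, -0.1, 0.1]
grip_width: 0.0868
gripper_force: 0.0
```

move_arm(increments=[[[0.2, -0.24, 0, 0, 87], [0.2, -0.24, 0, 0, 87], [0.038, 0, 0, 0, 87], [0, 0, 0, 0, 87]]])

```text
clock: 2.0
position: [0.5315, 0.1033, 0.1936]
ee_rot: [0.99, 0.139, -0.001, 0.0]
force: [-0.6, 0.1, -0.3]
grip_width: 0.087
gripper_force: 0.0
```

```bash
python3 -c "
from h import *
plan((550.5,145.8,193,15.86),(550.5,145.8,68,15.86))"
```

```text
t 2.0 pos [531.5 103.3 193.6] yaw 16.01 tilt [-1.4e-03 -5.0e-04 -1.0e+00] grip 87.0 F [-0.6  0.1 -0.3] gf 0.0
turn 0.15 u 0.0013 shift mm [ 29.9 -35.7   0.6] u [ 0.1992 -0.2377  0.004 ] rows 0.93
turn 0.0 u 0.0 shift mm [  0.   0. 125.] u [0.     0.     0.8333] rows 2.5
```

move_arm(increments=[[[0.199, -0.238, 0, 0, 87], [0, 0, 0.28, 0, 87], [0, 0, 0.28, 0, 87], [0, 0, 0.28, 0, 87], [0, 0, 0, 0, 87]]])

```text
clock: 2.5
position: [0.5443, 0.1426, 0.0616]
ee_rot: [0.991, 0.137, -0.007, 0.0]
force: [-1.9, -0.5, -1.1]
grip_width: 0.0872
gripper_force: 0.0
```

move_arm(increments=[[[0, 0, 0, 0, 45], [0, 0, 0, 0, 45], [0, 0, 0, 0, 45], [0, 0, 0, 0, 45], [0, 0, 0, 0, 45]]])

```text
clock: 3.0
position: [0.5514, 0.1451, 0.0697]
ee_rot: [0.99, 0.138, 0.001, 0.0]
force: [-0.1, 0.6, 0.4]
grip_width: 0.0544
gripper_force: 0.0
```

```bash
python3 -c "
from h import *
plan((550.5,145.8,180,15.6),(471.8,-411.7,180,15.6),(471.8,-411.7,16,15.6))"
```

```text
t 3.0 pos [551.4 145.1  69.7] yaw 15.86 tilt [ 2.2e-03  3.0e-04 -1.0e+00] grip 54.4 F [-0.1  0.6  0.4] gf 0.0
turn 0.26 u 0.0023 shift mm [  -0.7   -0.9 -110.3] u [-0.0048 -0.0061 -0.7352] rows 2.21
turn 0.0 u 0.0 shift mm [-225.7  515.8   -0. ] u [-1.5048  3.4387 -0.    ] rows 11.26
turn 0.0 u 0.0 shift mm [  0.   0. 164.] u [0.     0.     1.0933] rows 3.28
```

move_arm(increments=[[[0, 0, 0, 0, 40], [0, 0, 0, 0, 40], [0, 0, 0, 0, 40]]])

```text
clock: 3.3
position: [0.5505, 0.1451, 0.0683]
ee_rot: [0.99, 0.138, -0.0, 0.0]
force: [1.0, -0.9, 0.7]
grip_width: 0.0409
gripper_force: 0.0
```

```bash
python3 -c "
from h import *
plan()"
```

```text
t 3.3 pos [550.5 145.1  68.3] yaw 15.87 tilt [-1.e-04 -0.e+00 -1.e+00] grip 40.9 F [ 1.  -0.9  0.7] gf 0.0
```

Run:
```python
from h import *
p,d=read_camera('side'); np.save('pics/s1.npy',d)
cv2.imwrite('pics/s1.png',cv2.resize(p[215:375,215:395,::-1],None,fx=3.6,fy=3.6,interpolation=cv2.INTER_CUBIC)); plan()
```

```text
t 3.35 pos [550.5 145.   68.2] yaw 15.87 tilt [-2.e-04 -0.e+00 -1.e+00] grip 40.8 F [-0.2 -0.2  0.6] gf 0.0
```

View pics/s1.png

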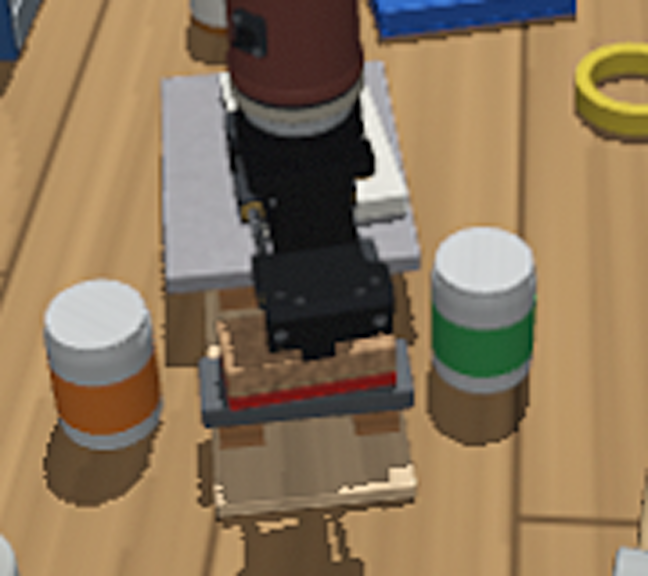

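Run:
```python
from h import *
d=np.load('pics/s1.npy'); P=cloud('side',d)*1000
for u in (296,300,304,308,312,318):
    print(u,[tuple(P[v,u].round().astype(int)) for v in range(302,326,3)])
t,dt=read_camera('top'); T=cloud('top',dt)*1000
cv2.imwrite('pics/t1.png',cv2.resize(t[170:270,180:300,::-1],None,fx=5,fy=5,interpolation=cv2.INTER_CUBIC))
```

```text
296 [(np.int64(545), np.int64(242), np.int64(202)), (np.int64(546), np.int64(240), np.int64(192)), (np.int64(548), np.int64(234), np.int64(177)), (np.int64(548), np.int64(235), np.int64(169)), (np.int64(559), np.int64(169), np.int64(93)), (np.int64(559), np.int64(175), np.int64(90)), (np.int64(559), np.int64(173), np.int64(78)), (np.int64(560), np.int64(174), np.int64(69))]
300 [(np.int64(538), np.int64(239), np.int64(200)), (np.int64(539), np.int64(232), np.int64(184)), (np.int64(540), np.int64(231), np.int64(174)), (np.int64(549), np.int64(175), np.int64(110)), (np.int64(549), np.int64(175), np.int64(100)), (np.int64(550), np.int64(172), np.int64(87)), (np.int64(551), np.int64(171), np.int64(76)), (np.int64(551), np.int64(170), np.int64(66))]
304 [(np.int64(530), np.int64(235), np.int64(196)), (np.int64(531), np.int64(230), np.int64(183)), (np.int64(531), np.int64(230), np.int64(174)), (np.int64(540), np.int64(174), np.int64(109)), (np.int64(540), np.int64(173), np.int64(99)), (np.int64(541), np.int64(169), np.int64(84)), (np.int64(542), np.int64(166), np.int64(72)), (np.int64(542)
[... 459 characters left out ...]
 (np.int64(515), np.int64(226), np.int64(180)), (np.int64(515), np.int64(226), np.int64(171)), (np.int64(523), np.int64(160), np.int64(96)), (np.int64(523), np.int64(163), np.int64(89)), (np.int64(523), np.int64(168), np.int64(84)), (np.int64(523), np.int64(165), np.int64(72)), (np.int64(524), np.int64(163), np.int64(60))]
318 [(np.int64(502), np.int64(229), np.int64(192)), (np.int64(503), np.int64(219), np.int64(174)), (np.int64(503), np.int64(223), np.int64(169)), (np.int64(510), np.int64(154), np.int64(91)), (np.int64(510), np.int64(160), np.int64(87)), (np.int64(510), np.int64(158), np.int64(76)), (np.int64(510), np.int64(159), np.int64(66)), (np.int64(510), np.int64(160), np.int64(58))]
```

View pics/t1.png

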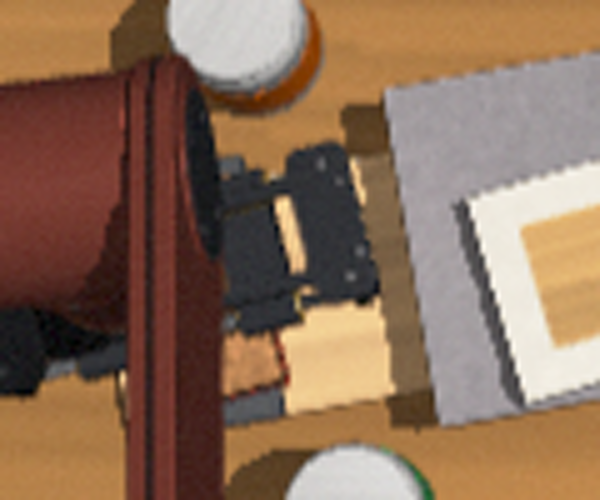

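Run:
```python
from h import *
for n,f,c in(('side','side0',(222,-584)),('side','s1',(550.5,145)),('top','top0',(222,-584))):
    if f=='s1': P=cloud('side',np.load('pics/s1.npy'))*1000
    else: P=cloud(n,np.load(f'pics/{f}.npy'))*1000
    q=P[...,:2]-c; a=np.radians(20.8 if f!='s1' else 15.86)
    tx=q@[np.cos(a),np.sin(a)]; ty=q@[np.sin(a),-np.cos(a)]
    s=(abs(tx)<14)&(abs(ty)<75)&(P[...,2]>(150 if f!='s1' else 80))&(P[...,2]<300)
    v,u=np.nonzero(s)
    print(f,len(u)); 
    if len(u):
        i=np.argsort(P[s][:,2])[:40:3]; print(np.c_[u[i],v[i],tx[s][i].round(),ty[s][i].round(),P[s][i,2].round()].tolist())
im=cv2.imread('pics/side0.png'); cv2.imwrite('pics/g0.png',cv2.resize(im[80:145,390:460],None,fx=7,fy=7,interpolation=cv2.INTER_CUBIC))
```

```text
side0 341
[[415.0, 144.0, 1.0, 29.0, 150.0], [418.0, 143.0, -10.0, 29.0, 152.0], [414.0, 142.0, 1.0, 38.0, 154.0], [412.0, 143.0, 11.0, 32.0, 154.0], [416.0, 143.0, -1.0, 26.0, 155.0], [411.0, 142.0, 13.0, 36.0, 156.0], [415.0, 142.0, 1.0, 30.0, 157.0], [419.0, 142.0, -11.0, 23.0, 159.0], [417.0, 141.0, -6.0, 30.0, 160.0], [415.0, 141.0, 1.0, 31.0, 161.0], [416.0, 140.0, -4.0, 33.0, 163.0], [412.0, 139.0, 7.0, 43.0, 164.0], [414.0, 140.0, 4.0, 32.0, 164.0], [420.0, 140.0, -14.0, 23.0, 166.0]]
s1 712
[[297.0, 319.0, 14.0, -24.0, 80.0], [299.0, 319.0, 9.0, -26.0, 81.0], [301.0, 318.0, 5.0, -25.0, 82.0], [300.0, 318.0, 7.0, -25.0, 83.0], [298.0, 318.0, 11.0, -24.0, 83.0], [304.0, 317.0, -3.0, -25.0, 84.0], [297.0, 318.0, 14.0, -25.0, 85.0], [298.0, 317.0, 11.0, -23.0, 85.0], [300.0, 317.0, 7.0, -26.0, 87.0], [302.0, 316.0, 2.0, -25.0, 88.0], [303.0, 315.0, -1.0, -23.0, 89.0], [300.0, 316.0, 6.0, -25.0, 89.0], [306.0, 315.0, -7.0, -25.0, 90.0], [300.0, 315.0, 6.0, -23.0, 90.0]]
top0 267
[[535.0, 366.0, -6.0, 26.0, 151.0], [535.0, 368.0, -10.0, 24.0, 151.0], [534.0, 369.0, -12.0, 21.0, 152.0], [535.0, 363.0, 1.0, 28.0, 154.0], [536.0, 362.0, 2.0, 31.0, 154.0], [536.0, 360.0, 7.0, 32.0, 155.0], [537.0, 365.0, -4.0, 29.0, 157.0], [536.0, 358.0, 12.0, 33.0, 158.0], [536.0, 363.0, 1.0, 29.0, 158.0], [536.0, 368.0, -9.0, 24.0, 159.0], [538.0, 364.0, -2.0, 32.0, 159.0], [537.0, 364.0, -1.0, 29.0, 160.0], [537.0, 358.0, 11.0, 35.0, 160.0], [538.0, 367.0, -8.0, 28.0, 162.0]]
```

View pics/g0.png

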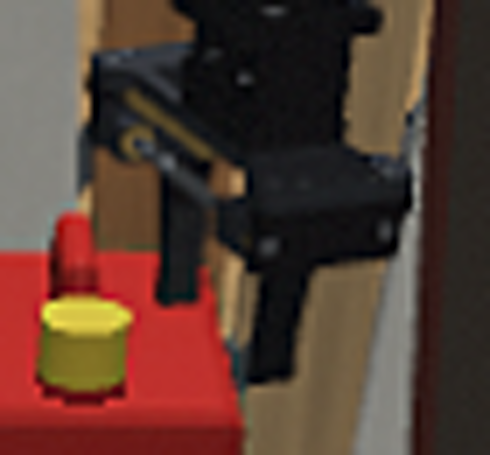

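```bash
cat >> h.py <<'E'
def proj(n,pts):
    m=camera_model(n); T=np.linalg.inv(np.array(m['world_from_camera'])); p=np.asarray(pts,float)/1000@T[:3,:3].T+T[:3,3]
    return cv2.projectPoints(p,np.zeros(3),np.zeros(3),np.array([[m['fx'],0,m['cx']],[0,m['fy'],m['cy']],[0,0,1]]),np.array([m['k1'],0,0,0,0.]))[0].reshape(-1,2).round(1)
E
python3 - <<'E'
from h import *
def tip(c,a,w,z):
    a=np.radians(a); e=np.array([np.sin(a),-np.cos(a)])
    return [[*(np.array(c)-e*t),z] for t in (w,w+15)]
print('start expected',proj('side',tip((221.7,-583.7),20.8,43.5,193)).tolist(),'seen 428.6 134.3')
print('now expected',proj('side',tip((550.5,145),15.87,20.4,68)).tolist(),'seen 304 313.6')
d=np.load('pics/side0.npy');P=cloud('side',d)*1000
for v in range(112,138,3): print(v,P[v,424:436:3].round().astype(int).tolist())
for v in range(308,318): print(v,P.shape and (cloud('side',np.load('pics/s1.npy'))*1000)[v,299:309:3].round().astype(int).tolist())
E
```

```text
start expected [[426.1, 141.3], [428.1, 143.2]] seen 428.6 134.3
now expected [[302.8, 320.6], [304.0, 325.3]] seen 304 313.6
112 [[229, -502, 310], [222, -486, 317], [213, -489, 316], [203, -493, 314]]
115 [[228, -502, 300], [220, -496, 303], [211, -493, 304], [201, -498, 302]]
118 [[20, -1992, -325], [220, -490, 296], [210, -495, 294], [194, -533, 278]]
121 [[87, -1498, -137], [213, -527, 270], [203, -531, 269], [193, -538, 266]]
124 [[88, -1476, -145], [213, -522, 262], [202, -528, 260], [192, -537, 257]]
127 [[86, -1477, -162], [210, -536, 246], [201, -529, 249], [41, -1468, -157]]
130 [[84, -1479, -180], [209, -531, 238], [199, -538, 235], [36, -1489, -183]]
133 [[82, -1485, -199], [209, -524, 231], [198, -536, 226], [35, -1482, -197]]
136 [[83, -1467, -208], [64, -1487, -217], [48, -1485, -216], [31, -1492, -219]]
308 [[541, 233, 177], [535, 230, 174], [529, 230, 174], [523, 226, 171]]
309 [[542, 233, 173], [535, 234, 175], [529, 231, 172], [524, 226, 168]]
310 [[542, 232, 169], [535, 234, 172], [530, 228, 167], [533, 155, 93]]
311 [[542, 233, 168], [544, 176, 111], [538, 172, 107], [532, 161, 96]]
312 [[551, 175, 106], [545, 173, 104], [538, 170, 102], [532, 162, 94]]
313 [[551, 173, 101], [544, 176, 104], [538, 172, 101], [532, 164, 93]]
314 [[551, 174, 99], [545, 173, 98], [539, 165, 91], [532, 168, 94]]
315 [[552, 168, 90], [545, 170, 91], [539, 166, 88], [532, 165, 88]]
316 [[552, 171, 89], [546, 169, 88], [539, 169, 88], [532, 165, 84]]
317 [[553, 170, 85], [546, 169, 85], [539, 167, 83], [533, 163, 79]]
```

The crops show that the real fingertips end about 30 mm above the reported TCP, both at the start and now. The fingers therefore closed above the sander. I'll allow for this offset in z: reopen, go lower and grip again.

move_arm(increments=[[[0, 0, 0, 0, 87], [0, 0, 0, 0, 87], [0, 0, 0, 0, 87], [0, 0, 0, 0, 87], [0, 0, 0, 0, 87]]])

```text
clock: 3.9
position: [0.5506, 0.145, 0.0683]
ee_rot: [0.99, 0.138, 0.0, -0.0]
force: [0.1, -0.0, 0.0]
grip_width: 0.0726
gripper_force: 0.0
```

move_arm(increments=[[[0, 0, 0, 0, 87], [0, 0, 0.07, 0, 87], [0, 0, 0.07, 0, 87], [0, 0, 0.07, 0, 87], [0, 0, 0, 0, 87]]])

```text
clock: 4.4
position: [0.5484, 0.1447, 0.0341]
ee_rot: [0.99, 0.138, -0.002, -0.0]
force: [0.3, 0.5, 0.6]
grip_width: 0.0868
gripper_force: 0.0
```

move_arm(increments=[[[0, 0, 0, 0, 42], [0, 0, 0, 0, 42], [0, 0, 0, 0, 42], [0, 0, 0, 0, 42], [0, 0, 0, 0, 42]]])

```text
clock: 4.9
position: [0.5508, 0.145, 0.0372]
ee_rot: [0.99, 0.138, 0.0, -0.0]
force: [-0.1, -0.3, 0.0]
grip_width: 0.0551
gripper_force: 0.0
```

move_arm(increments=[[[0, 0, 0, 0, 42], [0, 0, 0, 0, 42], [0, 0, 0, 0, 42]]])

```text
clock: 5.2
position: [0.5507, 0.145, 0.0371]
ee_rot: [0.99, 0.138, 0.0, 0.0]
force: [-0.5, -1.3, 2.0]
grip_width: 0.0496
gripper_force: 30.0
```

move_arm(increments=[[[0, 0, -0.1, 0, 42], [0, 0, -0.25, 0, 42], [0, 0, -0.25, 0, 42], [-0.06, 0.14, -0.1, 0, 42], [-0.125, 0.286, 0, 0, 42]]])

```text
clock: 5.7
position: [0.5441, 0.0776, 0.1468]
ee_rot: [0.99, 0.14, 0.004, -0.0]
force: [0.9, -0.9, -2.2]
grip_width: 0.0499
gripper_force: 30.0
```

move_arm(increments=[[[-0.125, 0.286, 0, 0, 42], [-0.125, 0.286, 0, 0, 42], [-0.125, 0.286, 0, 0, 42], [-0.125, 0.286, 0, 0, 42], [-0.125, 0.286, 0, 0, 42]]])

```text
clock: 6.2
position: [0.5093, -0.1577, 0.1428]
ee_rot: [0.99, 0.138, 0.0, 0.0]
force: [1.5, 0.2, -1.3]
grip_width: 0.0498
gripper_force: 30.0
```

move_arm(increments=[[[-0.125, 0.286, 0, 0, 42], [-0.125, 0.286, 0, 0, 42], [-0.125, 0.286, 0, 0, 42], [-0.125, 0.286, 0, 0, 42], [-0.125, 0.286, 0, 0, 42]]])

```text
clock: 6.7
position: [0.4777, -0.3898, 0.1428]
ee_rot: [0.99, 0.138, 0.0, 0.0]
force: [0.6, 0.1, -2.0]
grip_width: 0.0496
gripper_force: 30.0
```

move_arm(increments=[[[-0.06, 0.14, 0, 0, 42], [0, 0, 0, 0, 42], [0, 0, 0, 0, 42], [0, 0, 0, 0, 42]]])

```text
clock: 7.1
position: [0.4755, -0.4093, 0.1419]
ee_rot: [0.99, 0.138, -0.0, -0.0]
force: [-0.1, -0.7, -1.5]
grip_width: 0.0503
gripper_force: 30.0
```

Run:
```python
from h import *
plan((471.8,-412.5,142,15.6),(471.8,-412.5,-16,15.6))
p,d=read_camera('side'); P=cloud('side',d)*1000
q=P[...,:2]-np.array(get_obs()['position'])[:2]*1000
s=(abs(q[...,0])<70)&(abs(q[...,1])<45)&(P[...,2]>110)&(P[...,2]<215)
im=p.astype(int); red=s&(im[...,0]>90)&(im[...,1]<40); v,u=np.nonzero(red); print('red sole',P[red].min(0).round(),P[red].max(0).round(),np.median(P[red],0).round(1))
```

```text
t 7.1 pos [ 475.5 -409.3  141.9] yaw 15.91 tilt [-2.e-04  9.e-04 -1.e+00] grip 50.3 F [-0.1 -0.7 -1.5] gf 30.0
turn 0.31 u 0.0027 shift mm [-4.4  2.1 -0.1] u [-0.0295  0.0139 -0.0005] rows 0.1
turn 0.0 u 0.0 shift mm [  0.   0. 158.] u [0.     0.     1.0533] rows 3.16
red sole [ 421. -398.  165.] [ 533. -366.  177.] [ 483.9 -380.8  170.9]
```

move_arm(increments=[[[-0.03, 0.014, 0.25, 0, 42], [0, 0, 0.25, 0, 42], [0, 0, 0.25, 0, 42], [0, 0, 0.15, 0, 42], [0, 0, 0.06, 0, 42]]])

```text
clock: 7.65
position: [0.4703, -0.4106, -0.0052]
ee_rot: [0.99, 0.139, -0.001, -0.002]
force: [-0.2, 0.1, -1.6]
grip_width: 0.0497
gripper_force: 30.0
```

move_arm(increments=[[[0, 0, 0.03, 0, 42], [0, 0, 0, 0, 42], [0, 0, 0, 0, 42]]])

```text
clock: 7.95
position: [0.4727, -0.4148, -0.0048]
ee_rot: [0.99, 0.138, 0.001, 0.001]
force: [0.5, -0.6, -1.2]
grip_width: 0.0497
gripper_force: 30.0
```

move_arm(increments=[[[0, 0, 0.03, 0, 42], [0, 0, 0.02, 0, 42], [0, 0, 0.01, 0, 42], [0, 0, 0, 0, 42]]])

```text
clock: 8.35
position: [0.4713, -0.4137, -0.016]
ee_rot: [0.99, 0.138, -0.0, -0.0]
force: [-0.1, -0.3, -1.6]
grip_width: 0.0499
gripper_force: 30.0
```

move_arm(increments=[[[0, 0, 0.01, 0, 42], [0, 0, 0, 0, 42]]])

```text
clock: 8.55
position: [0.4716, -0.414, -0.0164]
ee_rot: [0.99, 0.138, -0.0, 0.0]
force: [-2.6, 2.8, 3.7]
grip_width: 0.0499
gripper_force: 30.0
```

move_arm(increments=[[[0, 0, 0.008, 0, 42], [0, 0, 0, 0, 42]]])

```text
clock: 8.75
position: [0.4716, -0.414, -0.0164]
ee_rot: [0.99, 0.138, -0.0, -0.0]
force: [-5.9, 6.0, 13.9]
grip_width: 0.0496
gripper_force: 30.0
```

move_arm(increments=[[[0, 0, -0.005, 0, 75], [0, 0, 0, 0, 75], [0, 0, 0, 0, 75], [0, 0, 0, 0, 75], [0, 0, 0, 0, 75]]])

```text
clock: 9.25
position: [0.4715, -0.4138, -0.0179]
ee_rot: [0.99, 0.138, -0.0, -0.0]
force: [-0.3, 0.6, -0.1]
grip_width: 0.0739
gripper_force: 0.0
```

move_arm(increments=[[[0, 0, -0.1, 0, 75], [0, 0, -0.25, 0, 87], [0, 0, -0.3, 0, 87], [0, 0, -0.1, 0, 87], [0, 0, 0, 0, 87]]])

```text
clock: 9.75
position: [0.4737, -0.4162, 0.0999]
ee_rot: [0.99, 0.138, 0.002, 0.003]
force: [0.3, -0.3, 0.4]
grip_width: 0.0865
gripper_force: 0.0
```

```bash
cat >> h.py <<'E'
_t=np.radians(10.79);EX=np.array([np.cos(_t),np.sin(_t)]);EY=np.array([-EX[1],EX[0]]);O=np.array([552.1,148.5])
def st(x,y,z,dy=0): p=O+x*EX+y*EY; return (p[0],p[1],z,10.79+dy)
def tost(p): q=np.asarray(p)[...,:2]-O; return np.stack([q@EX,q@EY],-1)
def panel(z=(70,86)):
    p,d=read_camera('top'); P=cloud('top',d)*1000; S=tost(P); s=(abs(S[...,0])<120)&(S[...,1]>-360)&(S[...,1]<120)&(P[...,2]>z[0])&(P[...,2]<z[1])
    im=p.astype(int); n,l,stt,_=cv2.connectedComponentsWithStats(s.astype(np.uint8)); s=l==1+np.argmax(stt[1:,4])
    r=cv2.minAreaRect(P[s][:,:2].astype(np.float32)); print('panel st',tost(r[0]).round(1),'size',np.round(r[1],1),'yaw',round(r[2]-10.79,2),'zmed',np.median(P[s][:,2]).round(1))
    A=np.c_[S[s],np.ones(s.sum())]; print('tilt mm/mm x,y',np.linalg.lstsq(A,P[s][:,2],rcond=None)[0].round(4))
    return p,P
E
python3 -c "
from h import *
plan(st(-110,-233,90),st(-110,-233,34))
p,P=panel()
s=(abs(P[...,0]-472)<90)&(abs(P[...,1]+412)<70)&(P[...,2]>32)&(P[...,2]<60); r=cv2.minAreaRect(P[s][:,:2].astype(np.float32)); print(r,np.median(P[s][:,2]))"
```

```text
t 9.75 pos [ 473.7 -416.2   99.9] yaw 15.87 tilt [ 0.0054 -0.0061 -1.    ] grip 86.5 F [ 0.3 -0.3  0.4] gf 0.0
turn 5.08 u 0.0443 shift mm [  72.8 -307.     9.9] u [ 0.4852 -2.047   0.0659] rows 6.31
turn 0.0 u 0.0 shift mm [ 0.  0. 56.] u [0.     0.     0.3733] rows 1.12
panel st [ -22.3 -233.2] size [110.6 180.2] yaw 6.3 zmed 77.5
tilt mm/mm x,y [-1.00000e-04  1.80000e-03  7.79076e+01]
((472.28955078125, -404.0668640136719), (177.9499053955078, 110.70213317871094), 0.7483540773391724) 38.76013629099151
```

move_arm(increments=[[[0, 0, 0, 0.044, 87], [0.07, -0.293, 0, 0, 87], [0.07, -0.293, 0, 0, 87], [0.07, -0.293, 0, 0, 87], [0.07, -0.293, 0, 0, 87]]])

```text
clock: 10.3
position: [0.4779, -0.2307, 0.0923]
ee_rot: [0.996, 0.094, -0.002, -0.001]
force: [0.8, 0.5, 0.2]
grip_width: 0.0869
gripper_force: 0.0
```

move_arm(increments=[[[0.07, -0.293, 0, 0, 87], [0.07, -0.293, 0, 0, 87], [0.07, -0.293, 0, 0, 87], [0, 0, 0, 0, 87], [0, 0, 0, 0, 87]]])

```text
clock: 10.8
position: [0.4847, -0.0966, 0.0931]
ee_rot: [0.995, 0.096, -0.001, -0.001]
force: [-0.6, -0.7, -1.1]
grip_width: 0.0871
gripper_force: 0.0
```

```bash
python3 -c "
from h import *
plan(st(-110,-233,35)); print(tost(get_obs()['position']*1000))"
```

```text
t 10.8 pos [484.7 -96.6  93.1] yaw 10.98 tilt [-3.1e-03  7.0e-04 -1.0e+00] grip 87.1 F [-0.6 -0.7 -1.1] gf 0.0
turn 0.19 u 0.0016 shift mm [ 2.1  4.9 58.1] u [0.0141 0.0325 0.3876] rows 1.17
[-112.10964849 -228.12049416]
```

move_arm(increments=[[[0.01, 0.03, 0.1, 0.0016, 87], [0, 0, 0.15, 0, 87], [0, 0, 0.1, 0, 87], [0, 0, 0.037, 0, 87], [0, 0, 0, 0, 87]]])

```text
clock: 11.3
position: [0.487, -0.1027, 0.0354]
ee_rot: [0.996, 0.092, -0.001, -0.001]
force: [-0.3, 0.1, 0.3]
grip_width: 0.0872
gripper_force: 0.0
```

move_arm(increments=[[[0.04, 0, 0, 0, 87], [0.04, 0, 0, 0, 87], [0.03, 0, 0, 0, 87], [0.03, 0, 0, 0, 87], [0.03, 0, 0, 0, 87]]])

```text
clock: 11.8
position: [0.5136, -0.0971, 0.037]
ee_rot: [0.996, 0.093, -0.0, -0.0]
force: [-1.5, -0.0, 0.3]
grip_width: 0.0871
gripper_force: 0.8
```

```bash
python3 -c "
from h import *
plan(st(-64.5,-233,35)); print(tost(get_obs()['position']*1000))"
```

```text
t 11.8 pos [513.6 -97.1  37. ] yaw 10.66 tilt [-5.e-04  1.e-04 -1.e+00] grip 87.1 F [-1.5 -0.   0.3] gf 0.8
turn -0.13 u -0.0011 shift mm [19.3 -1.   2. ] u [ 0.1287 -0.0068  0.0134] rows 0.39
[ -83.80529694 -234.01259697]
```

move_arm(increments=[[[0.025, 0, 0, -0.001, 87], [0.025, 0, 0, 0, 87], [0.025, 0, 0, 0, 87], [0.02, 0, 0, 0, 87], [0.01, 0, 0, 0, 87]]])

```text
clock: 12.3
position: [0.5292, -0.0944, 0.0368]
ee_rot: [0.996, 0.094, 0.0, 0.0]
force: [-1.8, -0.4, 2.1]
grip_width: 0.0874
gripper_force: 1.0
```

move_arm(increments=[[[0, 0, 0, 0, 87], [0, 0, 0, 0, 87]]])

```text
clock: 12.5
position: [0.5292, -0.0945, 0.0369]
ee_rot: [0.996, 0.094, 0.0, 0.0]
force: [-0.4, -0.2, 0.6]
grip_width: 0.0869
gripper_force: 0.0
```

```bash
python3 -c "
from h import *
plan(st(-64.5,-233,35)); print(tost(get_obs()['position']*1000)); panel()"
```

```text
t 12.5 pos [529.2 -94.5  36.9] yaw 10.74 tilt [ 7.e-04 -2.e-04 -1.e+00] grip 86.9 F [-0.4 -0.2  0.6] gf 0.0
turn -0.05 u -0.0004 shift mm [ 3.5 -1.4  1.9] u [ 0.0235 -0.0095  0.013 ] rows 0.09
[ -68.02885882 -234.42927608]
panel st [  14.  -273.1] size [ 72.6 110.5] yaw -1.1 zmed 77.0
tilt mm/mm x,y [-1.67000e-02  1.20000e-03  7.77598e+01]
```

move_arm(increments=[[[0.01, 0, 0, 0, 87], [0.007, 0, 0, 0, 87], [0, 0, 0, 0, 87], [-0.05, 0, 0, 0, 87], [-0.1, 0, 0, 0, 87]]])

```text
clock: 13.05
position: [0.5097, -0.0982, 0.037]
ee_rot: [0.996, 0.094, 0.001, 0.0]
force: [-0.7, 0.2, -0.2]
grip_width: 0.0871
gripper_force: 0.0
```

move_arm(increments=[[[0, 0, -0.15, 0, 80], [0, 0, -0.25, 0, 70], [0, 0, 0, -0.074, 70], [0, 0, 0, -0.074, 70], [0, 0, 0, -0.074, 70]]])

```text
clock: 13.55
position: [0.5093, -0.0982, 0.0973]
ee_rot: [0.95, 0.313, 0.001, 0.0]
force: [0.0, -0.3, 0.3]
grip_width: 0.0706
gripper_force: 0.0
```

```bash
python3 -c "
from h import *
print(get_obs()['q'].round(3) if hasattr(get_obs()['q'],'round') else get_obs()['q'])
plan(st(0,-347,90,90),st(0,-347,36,90)); print(tost(get_obs()['position']*1000))"
```

```text
[-0.343  0.058  1.897  0.     1.185  0.59 ]
t 13.55 pos [509.3 -98.2  97.3] yaw 36.54 tilt [ 1.3e-03 -3.0e-04 -1.0e+00] grip 70.6 F [ 0.  -0.3  0.3] gf 0.0
turn -64.25 u -0.5607 shift mm [-112.7   88.3    7.3] u [-0.7511  0.5884  0.0487] rows 2.87
turn 0.0 u 0.0 shift mm [ 0.  0. 54.] u [0.   0.   0.36] rows 1.08
[ -88.25454248 -234.33607647]
```

move_arm(increments=[[[0, 0, 0, -0.074, 70], [0, 0, 0, -0.074, 70], [0, 0, 0, -0.074, 70], [0, 0, 0, -0.074, 70], [0, 0, 0, -0.074, 70]]])

```text
clock: 14.05
position: [0.509, -0.0981, 0.0968]
ee_rot: [0.772, 0.636, 0.0, 0.0]
force: [-0.1, -0.6, -0.4]
grip_width: 0.0703
gripper_force: 0.0
```

move_arm(increments=[[[0, 0, 0, -0.074, 70], [0, 0, 0, -0.074, 70], [0, 0, 0, -0.043, 70], [-0.25, 0.196, 0, 0, 70], [-0.25, 0.196, 0, 0, 70]]])

```text
clock: 14.55
position: [0.5806, -0.161, 0.0967]
ee_rot: [0.639, 0.769, 0.0, -0.0]
force: [0.7, -0.3, 1.2]
grip_width: 0.0698
gripper_force: 0.0
```

move_arm(increments=[[[-0.2, 0.16, 0, 0, 70], [-0.05, 0.036, 0, 0, 70], [0, 0, 0, 0, 70], [0, 0, 0, 0, 70]]])

```text
clock: 14.95
position: [0.6152, -0.1919, 0.0962]
ee_rot: [0.64, 0.769, -0.0, -0.001]
force: [-0.6, 0.3, -0.2]
grip_width: 0.0703
gripper_force: 0.0
```

Run:
```python
from h import *
plan(st(0,-347,90,90),st(0,-347,36,90)); print(tost(get_obs()['position']*1000)); p,P=panel()
cv2.imwrite('pics/t2.png',p[140:330,180:500,::-1])
```

```text
t 14.95 pos [ 615.2 -191.9   96.2] yaw 100.48 tilt [-0.0015  0.001  -1.    ] grip 70.3 F [-0.6  0.3 -0.2] gf 0.0
turn -0.31 u -0.0027 shift mm [-0.8  1.7  6.2] u [-0.0056  0.0113  0.0416] rows 0.13
turn 0.0 u 0.0 shift mm [ 0.  0. 54.] u [0.   0.   0.36] rows 1.08
[  -1.70067785 -346.16128294]
panel st [  -3.4 -208.8] size [110.6 120.4] yaw -0.19 zmed 77.5
tilt mm/mm x,y [-2.20000e-03  1.50000e-03  7.78509e+01]
```

View pics/t2.png

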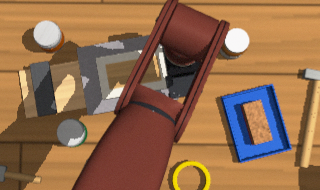

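The crop shows the sander flat in the tray at about (258,122). The panel is now straight (yaw -0.2°) and about 3 mm to the -x side. I'll steer that out while pushing from behind with both fingers.

move_arm(increments=[[[0, 0.01, 0.1, -0.0027, 70], [0, 0, 0.15, 0, 70], [0, 0, 0.1, 0, 70], [0, 0, 0.05, 0, 70], [0, 0, 0, 0, 70]]])

```text
clock: 15.5
position: [0.6165, -0.1915, 0.0349]
ee_rot: [0.637, 0.771, -0.0, -0.002]
force: [-0.8, -1.0, 1.0]
grip_width: 0.07
gripper_force: 0.0
```

move_arm(increments=[[[0.03, 0, 0, 0, 70], [0.03, 0, 0, 0, 70], [0.03, 0, 0, 0, 70], [0.04, 0.001, 0, 0, 70], [0.05, 0.001, 0, 0, 70]]])

```text
clock: 16.0
position: [0.6139, -0.1662, 0.0379]
ee_rot: [0.638, 0.77, 0.0, 0.001]
force: [1.1, -2.3, 3.1]
grip_width: 0.0697
gripper_force: 1.5
```

Run:
```python
from h import *
plan(st(0,-120,36,90)); print(tost(get_obs()['position']*1000)); p,P=panel()
```

```text
t 16.0 pos [ 613.9 -166.2   37.9] yaw 100.77 tilt [ 0.0019 -0.0014 -1.    ] grip 69.7 F [ 1.1 -2.3  3.1] gf 1.5
turn -0.02 u -0.0001 shift mm [200.7  -1.8   1.9] u [ 1.3378 -0.0119  0.0128] rows 4.01
[   1.7822047  -320.66693559]
panel st [  -2.9 -184.2] size [110.6 112.4] yaw -0.12 zmed 77.3
tilt mm/mm x,y [-1.20000e-03 -4.70000e-03  7.66073e+01]
```

move_arm(increments=[[[0.053, 0.001, 0, 0, 70], [0.053, 0.001, 0, 0, 70], [0.053, 0.001, 0, 0, 70], [0.053, 0.001, 0, 0, 70], [0.053, 0.001, 0, 0, 70]]])

```text
clock: 16.55
position: [0.6063, -0.126, 0.0368]
ee_rot: [0.637, 0.77, -0.0, -0.0]
force: [-0.1, -1.8, 2.2]
grip_width: 0.0699
gripper_force: 1.4
```

move_arm(increments=[[[0.053, 0.001, 0, 0, 70], [0.053, 0.001, 0, 0, 70], [0.053, 0.001, 0, 0, 70], [0.053, 0.001, 0, 0, 70], [0.053, 0.001, 0, 0, 70]]])

```text
clock: 17.05
position: [0.5996, -0.0868, 0.0368]
ee_rot: [0.638, 0.77, -0.0, -0.0]
force: [0.7, -2.6, 2.0]
grip_width: 0.0699
gripper_force: 1.3
```

move_arm(increments=[[[0.053, 0.001, 0, 0, 70], [0.053, 0.001, 0, 0, 70], [0.05, 0.001, 0, 0, 70], [0.04, 0.001, 0, 0, 70], [0.02, 0, 0, 0, 70]]])

```text
clock: 17.55
position: [0.5941, -0.0548, 0.0368]
ee_rot: [0.637, 0.771, 0.0, -0.0]
force: [0.5, -1.8, 2.1]
grip_width: 0.07
gripper_force: 1.1
```

Run:
```python
from h import *
plan(st(0,-120,36,90)); print(tost(get_obs()['position']*1000)); p,P=panel()
```

```text
t 17.55 pos [594.1 -54.8  36.8] yaw 100.81 tilt [-2.e-04  2.e-04 -1.e+00] grip 70.0 F [ 0.5 -1.8  2.1] gf 1.1
turn 0.02 u 0.0002 shift mm [87.5 -3.2  0.8] u [ 0.5836 -0.0212  0.0051] rows 1.75
[   3.18598247 -207.54481768]
panel st [ -1.8 -54. ] size [110.9  78.6] yaw -1.05 zmed 77.4
tilt mm/mm x,y [-5.60000e-03 -2.20000e-03  7.73923e+01]
```

move_arm(increments=[[[0.03, 0.001, 0, 0, 70], [0.05, 0.001, 0, 0, 70], [0.053, 0.001, 0, 0, 70], [0.053, 0.001, 0, 0, 70], [0.053, 0.001, 0, 0, 70]]])

```text
clock: 18.1
position: [0.5881, -0.0195, 0.0368]
ee_rot: [0.637, 0.77, -0.0, -0.0]
force: [0.5, -1.9, 1.6]
grip_width: 0.0701
gripper_force: 1.0
```

move_arm(increments=[[[0.053, 0.001, 0, 0, 70], [0.053, 0.001, 0, 0, 70], [0.053, 0.001, 0, 0, 70], [0.053, 0.001, 0, 0, 70], [0.053, 0.001, 0, 0, 70]]])

```text
clock: 18.6
position: [0.5813, 0.0198, 0.0366]
ee_rot: [0.638, 0.77, -0.0, -0.0]
force: [-0.0, -1.0, 1.6]
grip_width: 0.0699
gripper_force: 0.6
```

move_arm(increments=[[[0.04, 0.001, 0, 0, 70], [0.02, 0, 0, 0, 70], [0, 0, 0, 0, 70]]])

```text
clock: 18.9
position: [0.5797, 0.0286, 0.0367]
ee_rot: [0.637, 0.771, -0.0, -0.0]
force: [0.1, -0.3, 0.6]
grip_width: 0.0698
gripper_force: 0.0
```

Run:
```python
from h import *
plan(st(0,-102.8,36,90)); print(tost(get_obs()['position']*1000)); p,P=panel((66,90))
q,d=read_camera('side'); cv2.imwrite('pics/s3.png',cv2.resize(q[200:380,210:400,::-1],None,fx=3.3,fy=3.3))
```

```text
t 18.9 pos [579.7  28.6  36.7] yaw 100.81 tilt [-6.e-04  4.e-04 -1.e+00] grip 69.8 F [ 0.1 -0.3  0.6] gf 0.0
turn 0.02 u 0.0002 shift mm [20.2 -4.7  0.7] u [ 0.1347 -0.0312  0.0043] rows 0.41
[   4.67624344 -122.99981641]
panel st [-16.7 -36.5] size [77.6 77.8] yaw -0.31 zmed 76.8
tilt mm/mm x,y [ 1.96000e-02 -1.27000e-02  7.66853e+01]
```

View pics/s3.png

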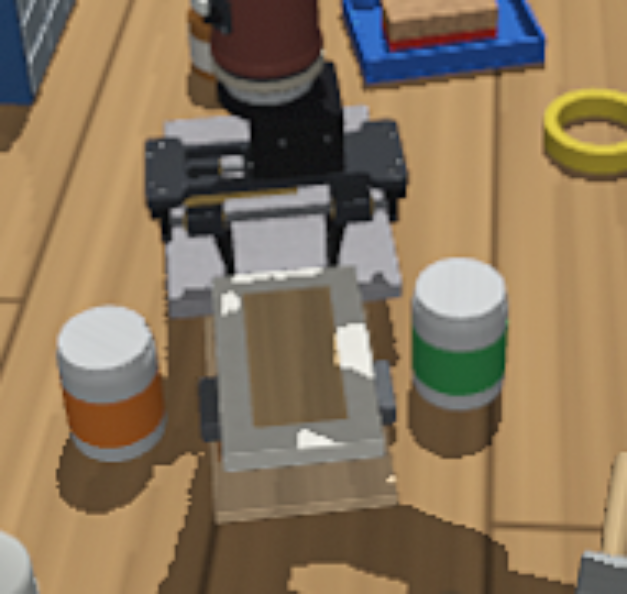

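The crop shows the panel bridging deck and bar, with both fingers behind its rear edge. The bar ends are visible on both sides at about (210,410) and (385,390). I'll measure from the side camera's depth.

```bash
cat >> h.py <<'E'
def sidep(z=(69,86),ymin=-200):
    p,d=read_camera('side'); P=cloud('side',d)*1000; S=tost(P)
    s=(abs(S[...,0])<85)&(S[...,1]>ymin)&(S[...,1]<125)&(P[...,2]>z[0])&(P[...,2]<z[1])
    s=cv2.morphologyEx(s.astype(np.uint8),cv2.MORPH_OPEN,np.ones((3,3)))
    n,l,t,_=cv2.connectedComponentsWithStats(s); s=l==1+np.argmax(t[1:,4])
    A=np.c_[S[s],np.ones(s.sum())]; c=np.linalg.lstsq(A,P[s][:,2],rcond=None)[0]; g=np.abs(A@c-P[s][:,2])<2.5
    X=S[s][g]; r=cv2.minAreaRect(X.astype(np.float32)); print('side: st',np.round(r[0],1),'size',np.round(r[1],1),'ang',round(r[2],2),'plane',c.round(4),len(X))
    # edge lines from rows/bins
    xs=[];
    for lo in range(-70,70,10):
        b=X[(X[:,1]>=lo)&(X[:,1]<lo+10)]
        if len(b)>15: xs.append((lo+5,*np.percentile(b[:,0],[1,99])))
    xs=np.array(xs); print('edges yaw deg',[round(-np.degrees(np.polyfit(xs[:,0],xs[:,i],1)[0]),2) for i in(1,2)],'x mid',xs[:,1:].mean().round(1),'w',np.diff(xs[:,1:],axis=1).mean().round(1))
    return p,P
E
python3 - <<'E'
from h import *
sidep()
d=np.load('pics/side0.npy');P=cloud('side',d)*1000;S=tost(P)  # bias check: sander at start, deck top
for nm,s in(('sander',(abs(S[...,0])<75)&(abs(S[...,1])<45)&(P[...,2]>88)&(P[...,2]<100)),('panel0',(abs(S[...,0])<100)&(abs(S[...,1]+233)<120)&(P[...,2]>73)&(P[...,2]<84))):
    r=cv2.minAreaRect(S[s].astype(np.float32)); print(nm,np.round(r[0],1),np.round(r[1],1),round(r[2],2))
E
```

```text
side: st [  4.  -23.4] size [189.6 110. ] ang 89.97 plane [-1.10000e-03 -1.74000e-02  7.73759e+01] 2266
edges yaw deg [np.float64(0.24), np.float64(0.93)] x mid 3.4 w 105.9
sander [ 2.2 -2.8] [110.5  56.1] 4.2
panel0 [ -18.3 -233.8] [110.7 186.7] 6.16
```

move_arm(increments=[[[0.02, 0, 0, 0, 70], [0.025, 0, 0, 0, 70], [0.025, 0, 0, 0, 70], [0.02, 0, 0, 0, 70], [0.02, 0, 0, 0, 70]]])

```text
clock: 19.55
position: [0.5769, 0.0444, 0.0368]
ee_rot: [0.638, 0.77, -0.0, 0.0]
force: [0.7, -0.2, -0.1]
grip_width: 0.0702
gripper_force: 0.5
```

move_arm(increments=[[[0.01, 0, 0, 0, 70], [0, 0, 0, 0, 70], [0, 0, 0, 0, 70]]])

```text
clock: 19.85
position: [0.5767, 0.0457, 0.0369]
ee_rot: [0.637, 0.77, 0.0, -0.0]
force: [-0.9, -1.0, 0.5]
grip_width: 0.0697
gripper_force: 0.0
```

Run:
```python
from h import *
plan(st(0,-102.8,36,90)); print(tost(get_obs()['position']*1000)); sidep();
```

```text
t 19.85 pos [576.7  45.7  36.9] yaw 100.79 tilt [ 0.e+00  2.e-04 -1.e+00] grip 69.7 F [-0.9 -1.   0.5] gf 0.0
turn 0.0 u 0.0 shift mm [ 2.7 -4.9  0.9] u [ 0.0183 -0.0329  0.0059] rows 0.11
[   4.9298559  -105.54776457]
side: st [ 4. -4.] size [110.  186.4] ang 0.01 plane [-1.40000e-03 -5.70000e-03  7.71231e+01] 2293
edges yaw deg [np.float64(0.19), np.float64(0.66)] x mid 3.3 w 105.3
```

move_arm(increments=[[[0.01, 0, 0, 0, 70], [0.008, 0, 0, 0, 70], [0, 0, 0, 0, 70], [0, 0, 0, 0, 70]]])

```text
clock: 20.3
position: [0.5763, 0.0482, 0.0369]
ee_rot: [0.638, 0.77, 0.0, 0.0]
force: [0.6, -0.5, 0.5]
grip_width: 0.0699
gripper_force: 0.3
```

move_arm(increments=[[[-0.05, 0, 0, 0, 70], [-0.15, 0, 0, 0, 70], [-0.2, 0, -0.1, 0, 70], [-0.2, 0, -0.3, 0, 70], [-0.2, 0, -0.2, 0, 70]]])

```text
clock: 20.8
position: [0.5984, -0.0687, 0.125]
ee_rot: [0.637, 0.771, 0.0, 0.0]
force: [0.5, 1.1, 1.1]
grip_width: 0.07
gripper_force: 0.0
```

move_arm(increments=[[[-0.3, 0, -0.1, 0, 70], [-0.3, 0, 0, 0, 70], [-0.3, 0, 0, 0, 70], [0, 0, 0, 0, 70]]])

```text
clock: 21.2
position: [0.6236, -0.2064, 0.1386]
ee_rot: [0.64, 0.769, -0.001, 0.001]
force: [-0.4, -0.0, 0.6]
grip_width: 0.07
gripper_force: 0.0
```

Run:
```python
from h import *
plan(); p,P=panel((66,90)); sidep()
S=tost(P); 
for sg in(-1,1):
    s=(sg*S[...,0]>58)&(sg*S[...,0]<80)&(abs(S[...,1])<40)&(P[...,2]>48)&(P[...,2]<66); print('bar end',sg,np.percentile(S[s],[2,50,98],axis=0).round(1).tolist(),s.sum())
s=(abs(S[...,0])<110)&(S[...,1]<-90)&(S[...,1]>-360)&(P[...,2]>54)&(P[...,2]<66); print('deck',S[s].min(0),S[s].max(0))
cv2.imwrite('pics/t3.png',cv2.resize(p[160:270,160:370,::-1],None,fx=3.7,fy=3.7,interpolation=cv2.INTER_CUBIC))
```

```text
t 21.2 pos [ 623.6 -206.4  138.6] yaw 100.48 tilt [ 0.0011 -0.0025 -1.    ] grip 70.0 F [-0.4 -0.   0.6] gf 0.0
panel st [-0.2 -0.5] size [110.8 180.6] yaw 0.01 zmed 76.1
tilt mm/mm x,y [-1.40000e-03  4.00000e-03  7.60142e+01]
side: st [4.1 0.1] size [184.4 109.9] ang 89.99 plane [-1.70000e-03 -6.00000e-03  7.71076e+01] 2337
edges yaw deg [np.float64(0.02), np.float64(0.79)] x mid 3.5 w 106.0
bar end -1 [[-69.8, -24.5], [-64.1, -0.4], [-58.3, 23.3]] 95
bar end 1 [[58.7, -24.6], [64.2, -1.4], [69.4, 22.5]] 81
deck [ -90.25731407 -342.79972619] [ 90.55759952 -90.16416288]
```

View pics/t3.png

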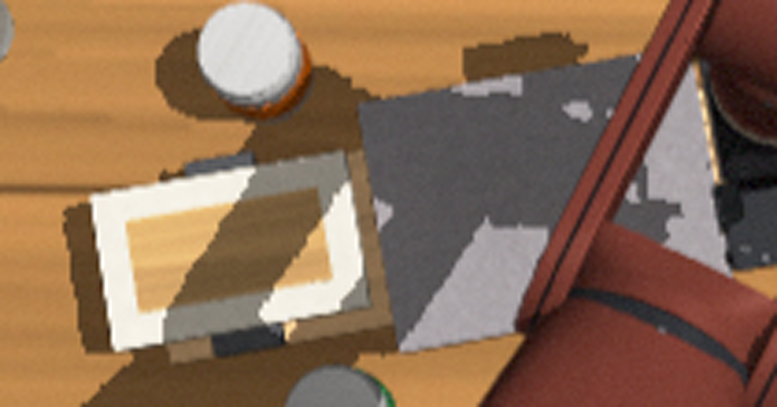

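The picture shows the panel resting on the bar alone, square to it and centred. It measures (-0.2,-0.5) mm and 0.0° relative to the bar. Next is the lever.

move_arm(increments=[[[0, 0, -0.18, -0.074, 60], [0, 0, 0, -0.074, 60], [0, 0, 0, -0.074, 60], [0, 0, 0, -0.074, 60], [0, 0, 0, -0.074, 60]]])

```text
clock: 21.8
position: [0.6232, -0.198, 0.1653]
ee_rot: [0.312, 0.95, 0.0, -0.0]
force: [-0.5, -0.8, -1.3]
grip_width: 0.0599
gripper_force: 0.0
```

move_arm(increments=[[[0, 0, 0, -0.074, 60], [0, 0, 0, -0.074, 60], [0, 0, 0, -0.074, 60], [0, 0, 0, -0.074, 60], [0, 0, 0, -0.019, 60]]])

```text
clock: 22.3
position: [0.6232, -0.198, 0.1652]
ee_rot: [0.003, 1.0, 0.0, -0.0]
force: [-0.2, 0.1, 0.6]
grip_width: 0.0599
gripper_force: 0.0
```

```bash
cat >> h.py <<'E'
def knob():
    for n,r in(('top',(95,255,125,290)),('side',(330,365,375,410))):
        p,d=read_camera(n); P=cloud(n,d)*1000; i=p.astype(int); s=np.zeros((480,640),bool); s[r[1]:r[3],r[0]:r[2]]=1
        s&=(i[...,0]>130)&(i[...,2]<70)&(i[...,0]>1.5*i[...,1])&(P[...,2]>105)&(P[...,2]<175); X=P[s]
        if len(X)<10: print(n,'knob hidden',len(X)); continue
        b=(abs(P[...,0]-432)<95)&(abs(P[...,1]-400)<60)&(P[...,2]>53)&(P[...,2]<66); n_,l,t,_=cv2.connectedComponentsWithStats(b.astype(np.uint8)); b=l==1+np.argmax(t[1:,4]); R=cv2.minAreaRect(P[b][:,:2].astype(np.float32))
        print(n,'knob x',np.percentile(X[:,0],[3,97]).round(1),'mid',np.percentile(X[:,0],[3,97]).mean().round(1),'y',np.percentile(X[:,1],[3,97]).round(1),'ztop',np.percentile(X[:,2],90).round(1),'box',np.round(R[0],1),np.round(R[1],1),round(R[2],2))
E
python3 -c "
from h import *
plan((434,399.5,165,179),(434,399.5,93,179)); knob()"
```

```text
t 22.3 pos [ 623.2 -198.   165.2] yaw 179.66 tilt [-6.e-04  8.e-04 -1.e+00] grip 59.9 F [-0.2  0.1  0.6] gf 0.0
turn 0.66 u 0.0058 shift mm [1.996e+02 5.941e+02 2.000e-01] u [1.3310e+00 3.9608e+00 1.5000e-03] rows 12.54
turn 0 u 0.0 shift mm [ 0.  0. 72.] u [0.   0.   0.48] rows 1.44
top knob x [426.6 443.5] mid 435.0 y [387.2 411.8] ztop 150.5 box [431.7 399.9] [ 70.7 129.5] 89.16
side knob x [428.7 445.2] mid 437.0 y [390.3 415.1] ztop 149.6 box [435.3 403. ] [ 72.6 130.4] 88.59
```

move_arm(increments=[[[0.051, 0.152, 0, 0.006, 60], [0.102, 0.305, 0, 0, 60], [0.102, 0.305, 0, 0, 60], [0.102, 0.305, 0, 0, 60], [0.102, 0.305, 0, 0, 60]]])

```text
clock: 22.9
position: [0.5582, 0.0099, 0.1654]
ee_rot: [0.013, 1.0, 0.0, -0.0]
force: [0.0, 0.6, 0.1]
grip_width: 0.0598
gripper_force: 0.0
```

move_arm(increments=[[[0.102, 0.305, 0, 0, 60], [0.102, 0.305, 0, 0, 60], [0.102, 0.305, 0, 0, 60], [0.102, 0.305, 0, 0, 60], [0.102, 0.305, 0, 0, 60]]])

```text
clock: 23.4
position: [0.4869, 0.2403, 0.1656]
ee_rot: [0.013, 1.0, 0.0, 0.0]
force: [1.5, -0.4, 0.1]
grip_width: 0.06
gripper_force: 0.0
```

move_arm(increments=[[[0.102, 0.305, 0, 0, 60], [0.102, 0.305, 0, 0, 60], [0.102, 0.305, 0, 0, 60], [0.051, 0.152, 0, 0, 60], [0, 0, 0, 0, 60]]])

```text
clock: 23.9
position: [0.4363, 0.4027, 0.1653]
ee_rot: [0.01, 1.0, 0.0, -0.0]
force: [0.2, -0.0, 0.6]
grip_width: 0.0598
gripper_force: 0.0
```

move_arm(increments=[[[0, 0, 0, 0, 60], [0, 0, 0, 0, 60]]])

```text
clock: 24.1
position: [0.4389, 0.3984, 0.1653]
ee_rot: [0.013, 1.0, -0.0, -0.0]
force: [-0.3, 0.0, -0.4]
grip_width: 0.0602
gripper_force: 0.0
```

```bash
python3 -c "
from h import *
plan((435,399.7,165,179),(435,399.7,92,179)); knob()"
```

```text
t 24.1 pos [438.9 398.4 165.3] yaw 178.55 tilt [-2.e-04 -6.e-04 -1.e+00] grip 60.2 F [-0.3  0.  -0.4] gf 0.0
turn -0.45 u -0.0039 shift mm [3.9 1.3 0.3] u [0.026  0.0085 0.0019] rows 0.08
turn 0 u 0.0 shift mm [ 0.  0. 73.] u [0.     0.     0.4867] rows 1.46
top knob hidden 0
side knob x [430.  444.5] mid 437.3 y [406.1 415.4] ztop 149.2 box [435.3 403.2] [ 72.  130.2] 88.81
```

move_arm(increments=[[[0.026, 0.009, 0.1, -0.004, 60], [0, 0, 0.2, 0, 60], [0, 0, 0.13, 0, 60], [0, 0, 0.055, 0, 60], [0, 0, 0, 0, 60]]])

```text
clock: 24.7
position: [0.434, 0.3993, 0.0906]
ee_rot: [0.009, 1.0, -0.001, -0.002]
force: [-0.0, 0.6, -0.1]
grip_width: 0.0599
gripper_force: 0.0
```

move_arm(increments=[[[0, 0, 0, 0, 20], [0, 0, 0, 0, 20], [0, 0, 0, 0, 20], [0, 0, 0, 0, 20], [0, 0, 0, 0, 20]]])

```text
clock: 25.2
position: [0.4354, 0.4008, 0.0932]
ee_rot: [0.008, 1.0, 0.0, 0.0]
force: [0.6, -0.7, -0.6]
grip_width: 0.0281
gripper_force: 0.0
```

move_arm(increments=[[[0, 0, 0, 0, 20], [0, 0, 0, 0, 20], [0, 0, 0, 0, 20]]])

```text
clock: 25.5
position: [0.4353, 0.4011, 0.0931]
ee_rot: [0.008, 1.0, 0.0, 0.0]
force: [0.2, 1.3, 1.7]
grip_width: 0.0255
gripper_force: 30.0
```

```bash
python3 -c "
from h import *
plan(); knob()"
```

```text
t 25.5 pos [435.3 401.1  93.1] yaw 179.05 tilt [ 6.e-04  8.e-04 -1.e+00] grip 25.5 F [0.2 1.3 1.7] gf 30.0
top knob hidden 0
side knob hidden 0
```

move_arm(increments=[[[-0.028, 0, 0.002, 0, 20], [-0.028, 0, 0.003, 0, 20], [-0.0275, 0, 0.005, 0, 20], [-0.027, 0, 0.006, 0, 20], [-0.027, 0, 0.0075, 0, 20]]])

```text
clock: 26.1
position: [0.4553, 0.4006, 0.0898]
ee_rot: [0.008, 1.0, 0.0, -0.001]
force: [-3.1, 1.8, 6.2]
grip_width: 0.0257
gripper_force: 30.0
```

move_arm(increments=[[[-0.027, 0, 0.009, 0, 20], [0, 0, 0, 0, 20], [0, 0, 0, 0, 20]]])

```text
clock: 26.4
position: [0.46, 0.4005, 0.0882]
ee_rot: [0.008, 1.0, 0.0, 0.0]
force: [0.1, 1.6, 4.1]
grip_width: 0.0254
gripper_force: 30.0
```

move_arm(increments=[[[0, 0, 0, 0, 60], [0, 0, 0, 0, 60], [0, 0, 0, 0, 60], [0, 0, 0, 0, 60], [0, 0, 0, 0, 60]]])

```text
clock: 26.9
position: [0.4597, 0.4, 0.0875]
ee_rot: [0.008, 1.0, -0.0, -0.0]
force: [0.7, 0.2, -1.0]
grip_width: 0.0559
gripper_force: 0.0
```

move_arm(increments=[[[0, 0, -0.1, 0, 60], [0, 0, -0.25, 0, 60], [0, 0, -0.25, 0, 60], [0.1, -0.2, 0, 0, 60], [0.1, -0.25, 0, 0, 60]]])

```text
clock: 27.4
position: [0.4298, 0.3341, 0.1812]
ee_rot: [0.007, 1.0, 0.001, 0.002]
force: [1.1, -0.4, -0.5]
grip_width: 0.0598
gripper_force: 0.0
```

move_arm(increments=[[[0.1, -0.25, 0, 0, 60], [0.1, -0.25, 0, 0, 60], [0.1, -0.25, 0, 0, 60], [0, 0, 0, 0, 60], [0, 0, 0, 0, 60]]])

```text
clock: 27.9
position: [0.3824, 0.2213, 0.1793]
ee_rot: [0.009, 1.0, 0.001, 0.001]
force: [-0.7, 0.7, -0.2]
grip_width: 0.0596
gripper_force: 0.0
```

```bash
python3 -c "
from h import *
plan(); knob(); panel((66,90)); sidep()"
```

```text
t 27.9 pos [382.4 221.3 179.3] yaw 178.96 tilt [ 0.0027  0.0013 -1.    ] grip 59.6 F [-0.7  0.7 -0.2] gf 0.0
top knob x [450.7 465.5] mid 458.1 y [387.4 410.9] ztop 146.3 box [467.2 398.1] [57.1 69.5] 0.7
side knob x [453.7 467.3] mid 460.5 y [390.6 414.3] ztop 145.6 box [435.4 402.8] [ 73.3 130. ] 89.0
panel st [-0.1 -0.2] size [110.8 181.1] yaw -0.06 zmed 76.1
tilt mm/mm x,y [-2.00000e-04  1.80000e-03  7.60536e+01]
side: st [ 4.  -0.4] size [183.8 110. ] ang 89.89 plane [-1.60000e-03 -4.60000e-03  7.71417e+01] 2315
edges yaw deg [np.float64(0.43), np.float64(0.87)] x mid 3.5 w 105.7
```

Run:
```python
from h import *
from scipy.optimize import minimize_scalar
def cyl(c,th,yaw=np.radians(-1.1)):
    a=th-np.radians(40); bx=np.array([np.cos(yaw),np.sin(yaw),0]); by=np.array([-bx[1],bx[0],0]); k=np.array([*c,60])+80*(np.sin(a)*bx+np.cos(a)*np.array([0,0,1]))
    t=np.linspace(0,2*np.pi,40); return np.array([k+s*13*by+10*(np.cos(q)*bx+np.sin(q)*np.array([0,0,1])) for s in(-1,1) for q in t])
def fit(n,img,c,r):
    i=img.astype(int); s=np.zeros((480,640),bool); s[r[1]:r[3],r[0]:r[2]]=1
    s&=(i[...,0]>110)&(i[...,2]<80)&(i[...,0]>1.9*i[...,1]); _,l,t,ce=cv2.connectedComponentsWithStats(s.astype(np.uint8)); m=ce[1+np.argmax(t[1:,4])]
    ax=1 if n=='top' else 0   # image axis along box x
    def cen(th):
        h=cv2.convexHull(proj(n,cyl(c,th)).astype(np.float32)); M=cv2.moments(h); return np.array([M['m10'],M['m01']])/M['m00'],M['m00']
    f=minimize_scalar(lambda th:(cen(th)[0][ax]-m[ax])**2,bounds=(0,1.396),method='bounded')
    print(n,'theta',np.degrees(f.x).round(1),'area',t[1:,4].max(),cen(f.x)[1].round(),'resid px',(m-cen(f.x)[0]).round(2))
C={'top':(431.7,399.7),'side':(435.35,402.9)}; B={'top':(95,245,125,290),'side':(315,365,375,410)}
for n in C:
    fit(n,cv2.imread(f'pics/{n}0.png')[:,:,::-1],C[n],B[n]); fit(n,read_camera(n)[0],C[n],B[n])
```

```text
Traceback (most recent call last):
AttributeError: 'float' object has no attribute 'round'
```

Run:
```python
from h import *
from scipy.optimize import minimize_scalar
def cyl(c,th,yaw=np.radians(-1.1)):
    a=th-np.radians(40); bx=np.array([np.cos(yaw),np.sin(yaw),0]); by=np.array([-bx[1],bx[0],0]); k=np.array([*c,60])+80*(np.sin(a)*bx+np.cos(a)*np.array([0,0,1]))
    t=np.linspace(0,2*np.pi,40); return np.array([k+s*13*by+10*(np.cos(q)*bx+np.sin(q)*np.array([0,0,1])) for s in(-1,1) for q in t])
def fit(n,img,c,r):
    i=img.astype(int); s=np.zeros((480,640),bool); s[r[1]:r[3],r[0]:r[2]]=1
    s&=(i[...,0]>110)&(i[...,2]<80)&(i[...,0]>1.9*i[...,1]); _,l,t,ce=cv2.connectedComponentsWithStats(s.astype(np.uint8)); m=ce[1+np.argmax(t[1:,4])]
    ax=1 if n=='top' else 0
    def cen(th):
        h=cv2.convexHull(proj(n,cyl(c,th)).astype(np.float32)); M=cv2.moments(h); return np.array([M['m10'],M['m01']])/M['m00'],M['m00']
    f=minimize_scalar(lambda th:(cen(th)[0][ax]-m[ax])**2,bounds=(0,1.396),method='bounded')
    print(n,'theta',round(np.degrees(f.x),1),'area',t[1:,4].max(),round(cen(f.x)[1]),'resid px',(m-cen(f.x)[0]).round(2))
C={'top':(431.7,399.7),'side':(435.35,402.9)}; B={'top':(95,245,125,290),'side':(315,365,375,410)}
for n in C:
    fit(n,cv2.imread(f'pics/{n}0.png')[:,:,::-1],C[n],B[n]); fit(n,read_camera(n)[0],C[n],B[n])
```

```text
top theta 42.5 area 96 110 resid px [-0.97 -0.  ]
top theta 60.2 area 86 108 resid px [-0.94 -0.  ]
side theta 35.0 area 2 185 resid px [-0.   -5.52]
side theta 64.3 area 3 182 resid px [0.   4.17]
```

```bash
python3 -c "
from station import *
print(close_job())"
```

```text
the job is handed in; nothing more can be done
None
```

The job is handed in at about 28 s of the 72 s: the sanding block lies flat in the tray, the drawer front rests on the bar alone, level, within about 0.5 mm of centre and 0.1° of square, and the lever measures about 60° from the top camera only.

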